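Inspect a spotted plate under the hand lamp

ROBOT

A 6-joint arm with a two-finger parallel gripper is mounted at the origin on the work surface. World frame = base frame: x ahead of the robot, y to its left, z up, the work surface at z = 0. Lengths are in m, angles in rad, forces in N, time in s.
With the tool pointing down it reaches from about 0.35 to 0.775 m from the base axis. Payload 7.3 kg.
Tool frame: the origin (TCP) lies at the centre of the arm's flange, where the gripper is bolted on; the fingertips stand 178 mm ahead of it and the grasp point (between the pads) lies 159 mm ahead of it; x points along the fingers, y is the direction in which the jaws open and shut, and the axes are right-handed (so a half turn about x gives the same grasp; the last joint's range is limited). The gripper opens to 92 mm and grips with 3 to 60 N. Pads are 19 mm wide; open, the fingers measure 130 mm over their backs; the gripper's body (75 mm by 190 mm) begins 47 mm behind the grasp point.
Start: joints at [1.128, 0.342, 1.524, -0, 1.275, -0.146], TCP at [0.154, 0.502, 0.405] pointing down, gripper open.
Joint ranges: [-2.53, 2.53], [-0.77, 2.02], [0.04, 2.7], [-1, 4.14], [0.28, 2.66], [-3.11, 3.11]. Speed limits (rad/s): [2.57, 2.57, 3.14, 3.14, 3.14, 3.14].

INTERFACE

Orientations are given as [roll, pitch, yaw] about the fixed x, y, z axes, in that order (R = Rz(yaw) Ry(pitch) Rx(roll)).
In Python, from cell import readout, cams, workorder gives the robot as it stands.
- The arm moves only by the shell command python3 -m inch 'ROWS' [FORCE]. ROWS is text: rows parted by semicolons, each of 5 numbers parted by spaces: the shift along the world's x, y, z in mm, then the turn about the world's z in rad, then the opening, from 0 (shut) to 1 (fully open). A call has 1 to 8 rows; each row shifts and turns the commanded pose from where the row before left it; what a row does not reach is not made up. A row lasts 1/12 s, in which the tool goes at most 41.7 mm and 7.16 degrees, less where a joint would pass 70% of its speed; a pose out of reach is approached as far as the arm can. A call is refused whole if a number of a shift passes 41.7 or a number of a turn 0.125, either way. A call with a gripper value outside its range is refused whole. The fingers move at their own pace and stop on an object; FORCE is the grip in N (left out, the last holds). Time passes only in rows, so rows that do not move let the fingers close. It gives the time, the measured TCP pose, the force and the opening at its end, in the units of the state.
- readout.observe(): the state, without advancing time (a new reading comes with each control period).
- cams.read_camera(name): name is "scene" or "top" or "wrist"; returns a dict with "color" (420x560x3 uint8, red, green, blue), "fx", "fy", "cx", "cy" (pixels), "dist_coeffs" ([k1, k2, p1, p2, k3] as OpenCV has them; the pictures are not rectified), "world_to_cam" (4x4, takes a point from world to camera coordinates); the wrist camera has in their place "T_tool_cam" (4x4, takes a point from camera to tool coordinates, whose origin is the TCP and whose axes are the tool frame's). Camera axes: x right, y down, z forward; pixel columns grow to the right and rows downward; lengths in m; the calibration is good to about 2 mm. A picture is of the moment at which its call begins: read the wrist's pose just before it. There is no depth.
- workorder.hand_in(): hands the job in, once; it reports no verdict.
The state is a dict: "time": time; "qpos": joint angles; "qvel": joint speeds; "joint_efforts": joint torques, N m; "tool_pos": TCP position; "tool_rot": TCP orientation; "contact_force": force on the tool from outside, world axes, zero at the start; "torque": the same for the moment, N m; "opening": finger opening in m.
Only numpy, scipy, OpenCV 4.12 (cv2) and the standard library are available. Lean on these libraries where they do the work, as an engineer would, in place of code of your own. Each camera call takes 0.05 s, during which the arm holds its last target.

TASK

The aluminium spotting guide is lying on the pale green plate: take it off and hang it by its eye on the blue stand's post, all the way down, and let go of it. Then pick up the white inspection lamp by its handle, carry it over the top of the turquoise splash guard, and hold it level about 20 mm above the plate, centred on it and lengthwise along it, without the lamp ever touching the plate or its base, bumping the guard, or disturbing the bottle, beaker or jar. Finish while still holding the lamp there: do not put it down or let go.

Things in the scene. Friction and masses are not known exactly. Their poses are not given: they have to be found in the camera images.
- plate_center (a point): centre of the top face of the pale green test plate (120 x 60 mm, with small purple and orange spots), 11 mm above the bench. It is fixed on a grey base 150 x 90 x 8 mm that cannot move. x: along the plate's long side, z: up
- tray: the grey base with the pale green plate fixed on it; origin at the centre of its underside on the bench, axes as plate_center
- guide_grip (a point): centre of the orange grip block (34 mm along x, 14 mm across y, 30 mm high) that stands on the spotting guide. The guide is a loose aluminium plate 110 x 44 x 4 mm, about 80 g, at first lying flat on the pale green plate; this point is 19 mm above the guide's underside and 15 mm above the plate part's top face. x: along the guide, away from the eye; z: up
- guide_eye (a point): centre of the guide's eye, an 18 mm round through-hole near one end, at the level of the guide's underside; it lies 42 mm from the grip block's centre towards -x of the guide. Axes as guide_grip
- guide: the spotting guide; origin at the centre of the plate part's underside, 37 mm from the eye and 5 mm from the grip block's centre (both along its x)
- post_tip (a point): the top of the upright steel post (9 mm diameter, its last 8 mm a cone down to 3 mm) of the blue stand; 78 mm above the bench, 66 mm above the top of the stand's round base. Fixed, z up
- post_foot (a point): foot of the post on the top face of the blue round base (120 mm diameter, 12 mm high), 12 mm above the bench; the hung guide lies flat on the base here
- stand: the blue stand, fixed; origin at the centre of its underside on the bench
- lamp_grip (a point): centre of the black handle bar (100 mm along x, 28 mm across y, 22 mm high) on top of the white inspection lamp. The lamp is loose, about 350 g, body 180 x 56 x 36 mm, standing on the bench window down; the bar's centre is 61 mm above the lamp's underside, with a 14 mm gap between the bar and the body below it. x: along the lamp, z: up
- lamp_window (a point): centre of the lamp's underside (the violet window), straight below lamp_grip; axes as lamp_grip
- lamp: the lamp; origin at the centre of its underside, the same point as lamp_window
- guard: turquoise upright splash guard, fixed on the bench between the lamp and the plate: 340 mm long (along its x), 8 mm thick (foot 30 mm), wavy top edge from 75 to 115 mm high; origin at the centre of its underside
- amber_bottle: loose amber glass bottle with black cap, 56 mm diameter, 120 mm high; origin at the centre of its underside
- beaker: loose clear glass beaker, 68 mm diameter, 85 mm high; origin at the centre of its underside
- white_jar: loose white jar with red lid, 60 mm diameter, 75 mm high; origin at the centre of its underside
Mind the look-alikes: they are no part of the job. Of the things that look like the guide, the larger one is meant. Of the things that look like the lamp, the larger one is meant.

How it is judged:
By the outcome, as a careful person would: the job done as asked, in the order asked, and still so for the second after the job is handed in, while the arm keeps its last pose, push and grip.
It also fails if it takes over 69 s, if anything falls off the work surface, if the arm or the gripper's body presses on something with over 40 N, if the wrist force passes 120 N, or if a joint passes its speed limit or range.

## Working session

There is one attempt and no reset: what is moved stays moved. The work goes in short steps, Python scripts to look and compute and a shell command to move; the robot and the scene stay as the last step left them, time stands still between calls to the robot, and variables do not carry over. Pictures are saved under pics/ and viewed, and the job is handed in when it is done.

```bash
ls; mkdir -p pics; python3 - <<'E'
from cell import readout,cams
import cv2
s=readout.observe();print(s)
for n in("scene","top","wrist"):
    d=cams.read_camera(n);cv2.imwrite(f"pics/{n}0.png",d["color"][:,:,::-1])
    print(n,{k:v for k,v in d.items() if k!="color"})
E
```

```text
pics
{'time': 0.0, 'qpos': array([ 1.12799746e+00,  3.42728662e-01,  1.52501525e+00, -2.68035737e-05,
        1.27540628e+00, -1.46004548e-01]), 'qvel': array([-0.00190425,  0.00064216, -0.00092744,  0.00162103,  0.00024625,
       -0.00011302]), 'joint_efforts': array([-1.63308538e-03, -4.31245422e+01, -2.44217527e+01,  7.16282590e-02,
        5.59974031e-02, -1.33285494e-04]), 'tool_pos': array([0.15346535, 0.50192757, 0.40404229]), 'tool_rot': array([-1.70034661,  1.56923857, -1.99713311]), 'contact_force': array([ 0.50358668, -0.43872681, -0.474862  ]), 'torque': array([0.05954783, 0.00595852, 0.02585775]), 'opening': 0.09183356885499278}
scene {'fx': 416.44189848911697, 'fy': 416.44189848911697, 'cx': 280.20488444899075, 'cy': 210.5776576435523, 'dist_coeffs': array([0.03920099, 0.        , 0.        , 0.        , 0.        ]), 'world_to_cam': array([[ 0.14252772,  0.98974852, -0.00914991, -0.12540632],
       [ 0.83994452, -0.12583545, -0.52788128, -0.4603039 ],
       [-0.5236211 ,  0.0675523 , -0.84926888,  1.40062252],
       [ 0.        ,  0.        ,  0.        ,  1.      
[... 415 characters left out ...]
.93567662e-03, -9.84708325e-01,
         1.42932950e+00],
       [ 0.00000000e+00,  0.00000000e+00,  0.00000000e+00,
         1.00000000e+00]])}
wrist {'fx': 298.58752268537336, 'fy': 298.58752268537336, 'cx': 278.46979073483163, 'cy': 210.68974360755695, 'dist_coeffs': array([-0.04863841,  0.        ,  0.        ,  0.        ,  0.        ]), 'T_tool_cam': array([[ 2.34709904e-05, -2.86125293e-01,  9.58192213e-01,
         2.09690582e-02],
       [ 9.99999929e-01, -3.52386610e-04, -1.29721061e-04,
        -1.09746193e-03],
       [ 3.74770582e-04,  9.58192148e-01,  2.86125264e-01,
        -7.72668575e-02],
       [ 0.00000000e+00,  0.00000000e+00,  0.00000000e+00,
         1.00000000e+00]])}
```

View pics/scene0.png

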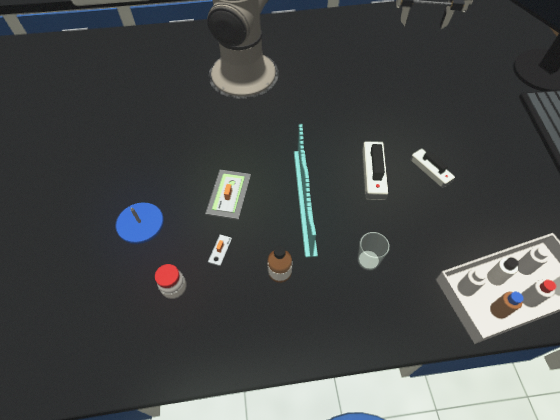

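View pics/top0.png

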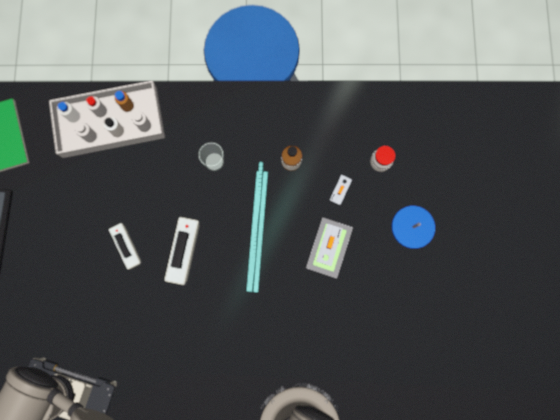

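View pics/wrist0.png

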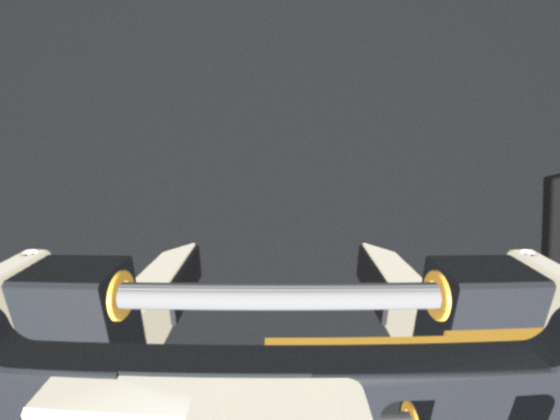

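Candidates (top view): the guide is either the one on the plate at (331,245) or the smaller loose one at (341,190). The lamp is either the larger one at (182,250) or the smaller one at (124,246). I choose (331,245) and (182,250), and check both in a crop.

```bash
cat > h.py <<'E'
import numpy as np,cv2
from cell import readout,cams
from scipy.spatial.transform import Rotation as R
def cam(n):
    s=readout.observe();d=cams.read_camera(n)
    K=np.array([[d['fx'],0,d['cx']],[0,d['fy'],d['cy']],[0,0,1]]);D=np.array(d['dist_coeffs'])
    if 'world_to_cam' in d: W=np.array(d['world_to_cam'])
    else:
        T=np.eye(4);T[:3,:3]=R.from_euler('xyz',s['tool_rot']).as_matrix();T[:3,3]=s['tool_pos']
        W=np.linalg.inv(T@d['T_tool_cam'])
    return d['color'],(K,D,W)
def ray(c,p):
    K,D,W=c;u=cv2.undistortPoints(np.array(p,float).reshape(-1,1,2),K,D).reshape(-1,2)
    d=np.c_[u,np.ones(len(u))]@W[:3,:3];o=-W[:3,:3].T@W[:3,3];return o,d
def plane(c,p,z):
    o,d=ray(c,p);return o+d*((z-o[2])/d[:,2])[:,None]
def proj(c,X):
    K,D,W=c;return cv2.projectPoints(np.array(X,float).reshape(-1,3),cv2.Rodrigues(W[:3,:3])[0],W[:3,3],K,D)[0].reshape(-1,2)
def tri(c1,p1,c2,p2):
    o1,d1=ray(c1,p1);o2,d2=ray(c2,p2);d1=d1[0];d2=d2[0]
    A=np.c_[d1,-d2];t=np.linalg.lstsq(A,o2-o1,rcond=None)[0];a=o1+t[0]*d1;b=o2+t[1]*d2
    return (a+b)/2,np.linalg.norm(a-b)
def mask(img,lo,hi):
    return cv2.inRange(cv2.cvtColor(img,cv2.COLOR_RGB2HSV),np.array(lo),np.array(hi))
def blobs(m,amin=8):
    n,_,st,ce=cv2.connectedComponentsWithStats(m);return [(tuple(np.round(ce[i],1)),int(st[i,4])) for i in range(1,n) if st[i,4]>=amin]
E
python3 - <<'E'
from h import *
t,ct=cam('top');s,cs=cam('scene')
a=cv2.resize(t[150:300,150:290],None,fx=2.8,fy=4*.7,interpolation=cv2.INTER_CUBIC)
b=cv2.resize(t[150:300,290:450],None,fx=2.5,fy=2.8,interpolation=cv2.INTER_CUBIC)
cv2.imwrite('pics/crop1.png',np.hstack([a,b])[:,:,::-1])
a=cv2.resize(s[130:280,350:470],None,fx=2.8,fy=2.8,interpolation=cv2.INTER_CUBIC)
b=cv2.resize(s[150:300,110:260],None,fx=2.8,fy=2.8,interpolation=cv2.INTER_CUBIC)
cv2.imwrite('pics/crop2.png',np.hstack([a,b])[:,:,::-1])
for n,im in(('top',t),('scene',s)):
    for k,lo,hi in(('green',(35,60,80),(70,255,255)),('orange',(5,150,100),(16,255,255)),('blue',(105,150,60),(125,255,255)),('teal',(80,60,60),(98,255,255)),('red',(0,170,100),(4,255,255)),('white',(0,0,190),(180,30,255))):
        print(n,k,blobs(mask(im,lo,hi)))
E
```

```text
top green [((np.float64(10.1), np.float64(136.4)), 1402), ((np.float64(331.9), np.float64(254.3)), 207), ((np.float64(325.4), np.float64(257.1)), 17)]
top orange [((np.float64(123.7), np.float64(101.6)), 57), ((np.float64(291.0), np.float64(156.7)), 193)]
top blue [((np.float64(251.4), np.float64(46.3)), 5858), ((np.float64(119.3), np.float64(95.1)), 50), ((np.float64(62.3), np.float64(106.2)), 49), ((np.float64(413.0), np.float64(226.7)), 1494)]
top teal [((np.float64(256.9), np.float64(229.7)), 1704)]
top red [((np.float64(90.7), np.float64(100.6)), 47), ((np.float64(385.0), np.float64(154.8)), 292)]
top white [((np.float64(8.8), np.float64(30.2)), 1201), ((np.float64(114.5), np.float64(39.2)), 15631), ((np.float64(420.0), np.float64(38.8)), 20602), ((np.float64(554.6), np.float64(28.2)), 608), ((np.float64(109.1), np.float64(120.6)), 3359), ((np.float64(214.8), np.float64(163.6)), 26), ((np.float64(340.3), np.float64(189.9)), 208), ((np.float64(181.9), np.float64(251.7)), 807), ((np.float64(125.8), np.float64(246.5)), 349), ((np.float64(328.8), np.float64(244.2)), 512), ((np.float
[... 339 characters left out ...]
0)), 8), ((np.float64(23.5), np.float64(15.0)), 8), ((np.float64(139.2), np.float64(222.7)), 1414), ((np.float64(516.6), np.float64(296.9)), 90), ((np.float64(357.7), np.float64(417.2)), 191)]
scene teal [((np.float64(304.6), np.float64(198.5)), 1490)]
scene red [((np.float64(166.2), np.float64(274.8)), 401), ((np.float64(549.1), np.float64(285.1)), 82)]
scene white [((np.float64(374.0), np.float64(171.4)), 574), ((np.float64(432.6), np.float64(166.8)), 327), ((np.float64(229.1), np.float64(195.0)), 387), ((np.float64(507.2), np.float64(289.2)), 4523), ((np.float64(219.6), np.float64(250.1)), 241), ((np.float64(370.6), np.float64(255.7)), 36), ((np.float64(394.2), np.float64(396.7)), 15693)]
```

View pics/crop1.png

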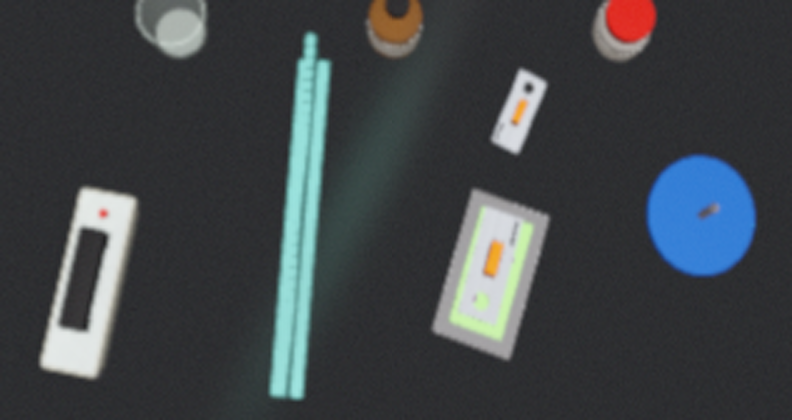

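View pics/crop2.png

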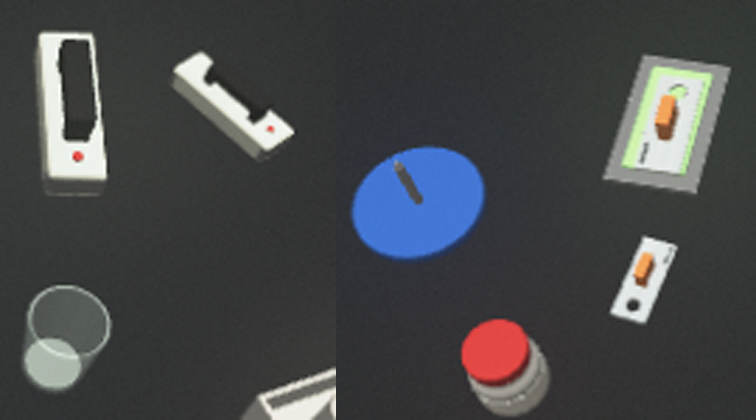

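The crops confirm the choice: the large guide is on the plate with its eye (green seen through the hole) toward the robot, and the large lamp is the left one. Now I measure everything.

```bash
python3 - <<'E'
from h import *
t,ct=cam('top');s,cs=cam('scene')
np.set_printoptions(precision=4,suppress=True)
def near(m,c,r):
    k=np.zeros_like(m);cv2.circle(k,c,r,255,-1);return m&k
def rect(m,c,z):
    pts=cv2.findNonZero(m).reshape(-1,2);P=plane(c,pts,z)[:,:2]
    r=cv2.minAreaRect((P*1000).astype(np.float32))
    b=cv2.boxPoints(r);e0=b[1]-b[0];e1=b[2]-b[1];e=e0 if np.hypot(*e0)>np.hypot(*e1) else e1
    return np.round(r[0],1),np.round(r[1],1),round(np.arctan2(e[1],e[0]),3)
dark=lambda im,v:cv2.inRange(cv2.cvtColor(im,cv2.COLOR_RGB2HSV),np.array((0,0,v)),np.array((180,255,255)))
for n,im,c,pt,pl in(('top',t,ct,(330,247),(182,250)),('scene',s,cs,(229,193),(375,170))):
    m=near(dark(im,80),pt,38); print(n,'tray',rect(m,c,.008),cv2.countNonZero(m))
    mg=near(mask(im,(30,60,80),(75,255,255)),pt,38);print(n,'plate',rect(mg,c,.011))
    m=near(dark(im,110),pl,40);print(n,'lamp z36',rect(m,c,.036))
    mo=near(mask(im,(5,120,100),(20,255,255)),pt,38);print(n,'orange',rect(mo,c,.034 if n=='top' else .03),blobs(mo))
    mb=mask(im,(105,150,60),(125,255,255));mb=near(mb,(413,227) if n=='top' else (139,222),34);print(n,'stand',rect(mb,c,.012))
    mt=mask(im,(80,60,60),(98,255,255));print(n,'teal',rect(mt,c,.0))
    mk=near(255-dark(im,70 if 1 else 0),pl,16);print(n,'handle z72',blobs(mk),rect(mk,c,.072))
for nm,img in(('a',cv2.resize(t[195:255,385:445],None,fx=9,fy=9,interpolation=cv2.INTER_CUBIC)),):cv2.imwrite('pics/st.png',img[:,:,::-1])
E
```

```text
top tray (array([482.9, -89. ]), array([ 94.7, 154.6]), np.float32(-0.327)) 1865
top plate (array([483.3, -89. ]), array([ 59.2, 119. ]), np.float32(-0.332))
top lamp z36 (array([472.7, 318.6]), array([ 61.2, 182.7]), np.float32(-0.195))
top orange (array([495.1, -89.6]), array([11.3, 32.4]), np.float32(-0.338)) [((np.float64(330.1), np.float64(241.9)), 51)]
top stand (array([ 540. , -324.2]), array([122.8, 122.2]), np.float32(0.754))
top teal (array([544. ,  90.7]), array([ 81.2, 374.7]), np.float32(-0.078))
top handle z72 [((np.float64(179.5), np.float64(249.4)), 267), ((np.float64(168.8), np.float64(246.9)), 58), ((np.float64(195.0), np.float64(252.9)), 65)] (array([472.1, 311. ]), array([79.7, 83.6]), np.float32(-1.326))
scene tray (array([483.1, -85.9]), array([ 92.2, 152.3]), np.float32(-0.329)) 1569
scene plate (array([482.4, -85.4]), array([ 61.4, 120.3]), np.float32(-0.325))
scene lamp z36 (array([482.4, 357.1]), array([138.7, 182.4]), np.float32(-0.238))
scene orange (array([493. , -87.3]), array([15.9, 48.8]), np.float32(-0.08)) [((np.float64(227.3), np.float64(191.5)), 85)]
scene stand (array([ 542.5, -321.2]), array([119.8, 117. ]), np.float32(1.422))
scene teal (array([476.9, 122.1]), array([ 36.6, 447.3]), np.float32(-0.077))
scene handle z72 [((np.float64(377.5), np.float64(166.6)), 266), ((np.float64(387.9), np.float64(169.1)), 79), ((np.float64(361.3), np.float64(170.8)), 51)] (array([501.9, 305.6]), array([83.1, 86. ]), np.float32(-0.151))
```

View pics/st.png

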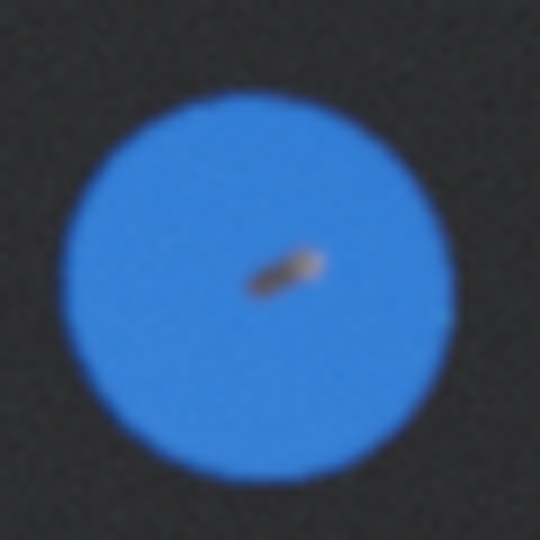

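```bash
cat >> h.py <<'E'
def st():
    s=readout.observe();M=R.from_euler('xyz',s['tool_rot']).as_matrix()
    g=s['tool_pos']+M[:,0]*.159
    print('t%.2f tcp'%s['time'],np.round(s['tool_pos']*1000,1),'grasp',np.round(g*1000,1),'yaw_y %.3f'%np.arctan2(M[1,1],M[0,1]),'F',np.round(s['contact_force'],1),'open %.1f'%(s['opening']*1000),'q6 %.2f'%s['qpos'][5],'ax',np.round(M[:,0],3))
    return s,M,g
E
python3 -c "
from h import *
st()"
```

```text
t0.35 tcp [153.5 502.  404.6] grasp [153.5 502.  245.6] yaw_y 1.274 F [-0.3  0.8 -0.5] open 91.7 q6 -0.15 ax [-0. -0. -1.]
```

```bash
python3 -m inch '17 -29 0 0 1;17 -29 0 0 1;17 -29 0 0 1;17 -29 0 0 1;17 -29 0 0 1;17 -29 0 0 1;17 -29 0 0 1;17 -29 0 0 1'; python3 -m inch '17 -29 -5 0 1;17 -29 -5 0 1;17 -29 -5 0 1;17 -29 -5 0 1;17 -29 -10 0 1;17 -29 -10 0 1;17 -29 -10 0 1;17 -29 -10 0 1' ; python3 -m inch '17 -30 -5 -0.03 1;17 -30 -5 0 1;17 -30 -5 0 1;17 -30 -5 0 1;0 0 0 0 1;0 0 0 0 1;0 0 0 0 1';python3 - <<'E'
from h import *
st();im,c=cam('wrist');cv2.imwrite('pics/w1.png',im[:,:,::-1])
E
```

```text
time: 1.02
tool_pos: [0.2899, 0.2686, 0.4049]
tool_rot: [0.899, 1.57, 0.602]
contact_force: [1.2, 0.1, -0.6]
opening: 0.092
time: 1.68
tool_pos: [0.426, 0.0364, 0.3445]
tool_rot: [0.407, 1.57, 0.109]
contact_force: [0.9, -0.7, -0.1]
opening: 0.0922
time: 2.27
tool_pos: [0.4932, -0.0817, 0.3245]
tool_rot: [2.889, 1.57, 2.562]
contact_force: [0.4, -0.8, 0.8]
opening: 0.0917
t2.27 tcp [493.2 -81.7 324.5] grasp [493.  -81.6 165.5] yaw_y 1.243 F [ 0.4 -0.8  0.8] open 91.7 q6 -1.56 ax [-0.001  0.001 -1.   ]
```

View pics/w1.png

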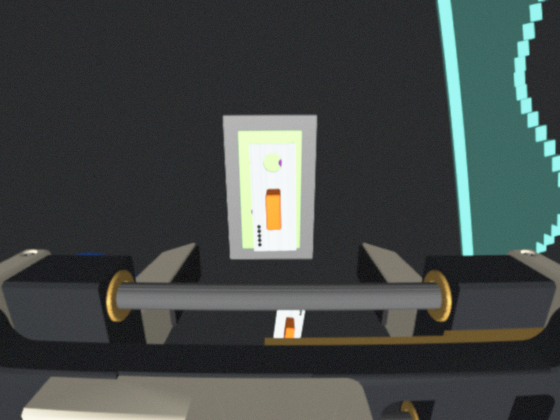

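The wrist view shows the guide with its eye at (272,162), the block at (274,211) and its tick marks at the far end. I measure it here, then again from a lower wrist position.

```bash
cat >> h.py <<'E'
def rectw(m,c,z):
    pts=cv2.findNonZero(m).reshape(-1,2);P=plane(c,pts,z)[:,:2]
    r=cv2.minAreaRect((P*1000).astype(np.float32))
    b=cv2.boxPoints(r);e0=b[1]-b[0];e1=b[2]-b[1];e=e0 if np.hypot(*e0)>np.hypot(*e1) else e1
    a=np.arctan2(e[1],e[0]);a=(a+np.pi/2)%np.pi-np.pi/2
    return np.round(r[0],1),np.round(r[1],1),round(float(a),3)
E
cat > m1.py <<'E'
from h import *
import sys
im,c=cam('wrist')
hsv=cv2.cvtColor(im,cv2.COLOR_RGB2HSV)
roi=np.zeros(im.shape[:2],np.uint8);x0,y0,x1,y1=map(int,sys.argv[1:5]);roi[y0:y1,x0:x1]=255
green=mask(im,(28,60,80),(75,255,255))&roi
orange=mask(im,(3,120,60),(22,255,255))&roi
ot=orange&cv2.inRange(hsv[:,:,2],int(sys.argv[5]) if len(sys.argv)>5 else 0,255)
white=cv2.inRange(hsv,np.array((0,0,170)),np.array((180,40,255)))&roi
allm=cv2.inRange(hsv[:,:,2],75,255)&roi
print('tray',rectw(allm,c,.008));print('plate',rectw(green,c,.011));print('guide',rectw(white,c,.015))
print('orange V',np.unique(hsv[:,:,2][orange>0]//16,return_counts=True))
print('otop',rectw(ot,c,.045), blobs(ot))
print('green blobs',blobs(green,20))
# eye: green inside filled white
n,l,stt,ce=cv2.connectedComponentsWithStats(green)
for i in range(1,n):
    if stt[i,4]>60:
        p=cv2.findNonZero((l==i).astype(np.uint8)*255).reshape(-1,2)
        print('  g',stt[i],np.round(plane(c,[ce[i]],.011)*1000,1))
E
python3 m1.py 215 105 325 265 0; python3 -c "
import cv2;i=cv2.imread('pics/w1.png');cv2.imwrite('pics/w1c.png',cv2.resize(i[105:265,215:325],None,fx=3.7,fy=3.7,interpolation=2))"
```

```text
tray (array([480.9, -87.6]), array([ 90.9, 150.5]), -0.325)
plate (array([484.5, -88.8]), array([ 60.2, 111.9]), -0.323)
guide (array([478. , -86.3]), array([ 84.9, 140.3]), -0.322)
orange V (array([ 9, 10, 11, 14, 15], dtype=uint8), array([ 48,   3,  10,  12, 476]))
otop (array([490. , -87.4]), array([12.5, 36.7]), -0.326) [((np.float64(272.4), np.float64(209.6)), 549)]
green blobs [((np.float64(297.9), np.float64(203.6)), 215), ((np.float64(245.4), np.float64(216.9)), 597)]
  g [296 161   5  87 215] [[501.4 -64.3  11. ]]
  g [240 176  13  72 597] [[ 497.5 -119.7   11. ]]
```

View pics/w1c.png

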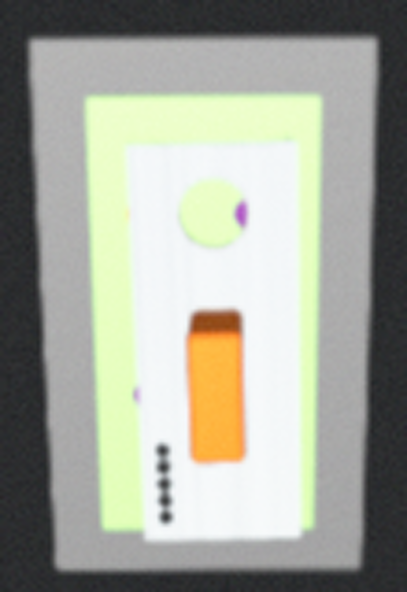

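```bash
sed -i 's/(28,60,80)/(28,35,80)/; s/(180,40,255)/(180,22,255)/; s/(0,0,170)/(0,0,215)/' m1.py; python3 m1.py 218 105 325 265 200;python3 -m inch '2 -7 -25 0 1;0 0 -25 0 1;0 0 -25 0 1;0 0 0 0 1;0 0 0 0 1;0 0 0 0 1';python3 - <<'E'
from h import *
st();im,c=cam('wrist');cv2.imwrite('pics/w2.png',im[:,:,::-1])
E
```

```text
tray (array([480.9, -87.6]), array([ 91.1, 150.6]), -0.326)
plate (array([481.1, -87.6]), array([ 61.6, 121.5]), -0.325)
guide (array([488.2, -86.8]), array([ 44.3, 110. ]), -0.301)
orange V (array([ 9, 10, 11, 14, 15], dtype=uint8), array([ 50,   2,  11,   5, 477]))
otop (array([492.3, -88. ]), array([12.6, 32.2]), -0.326) [((np.float64(272.3), np.float64(211.5)), 482)]
green blobs [((np.float64(263.6), np.float64(175.1)), 2536), ((np.float64(270.8), np.float64(162.4)), 231)]
  g [ 237  130   65  119 2536] [[462.8 -87.4  11. ]]
  g [263 154  17  18 231] [[453.2 -76.6  11. ]]
time: 2.92
tool_pos: [0.4959, -0.0886, 0.2511]
tool_rot: [0.042, 1.569, -0.284]
contact_force: [0.9, 0.0, -0.5]
opening: 0.0916
t2.92 tcp [495.9 -88.6 251.1] grasp [496.2 -88.6  92.1] yaw_y 1.245 F [ 0.9  0.  -0.5] open 91.6 q6 -1.57 ax [ 0.002 -0.    -1.   ]
```

View pics/w2.png

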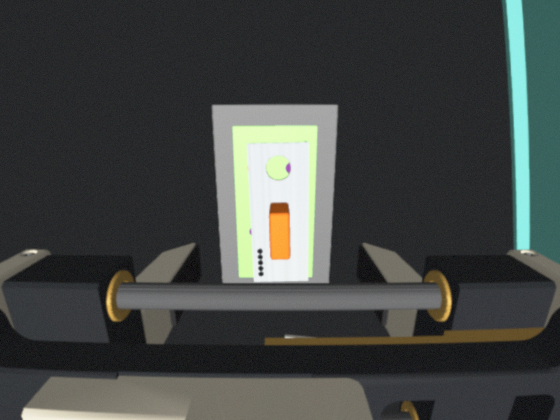

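```bash
python3 m1.py 210 100 340 285 200; python3 - <<'E'
from h import *
im,c2=cam('wrist');i1=cv2.imread('pics/w1.png')[:,:,::-1].copy()
K,D,W=c2
import json
d=cams.read_camera('wrist')
T=np.eye(4);T[:3,:3]=R.from_euler('xyz',[2.889,1.57,2.562]).as_matrix()
# orientation of 1st view: take current orientation (yaw diff 2 mrad), position from its reading
M=R.from_euler('xyz',readout.observe()['tool_rot']).as_matrix();T[:3,:3]=M;T[:3,3]=[.4932,-.0817,.3245]
c1=(K,D,np.linalg.inv(T@d['T_tool_cam']))
def feats(im):
    hsv=cv2.cvtColor(im,cv2.COLOR_RGB2HSV);roi=np.zeros(im.shape[:2],np.uint8);roi[100:262,210:340]=255
    ot=mask(im,(3,120,200),(22,255,255))&roi
    g=mask(im,(28,35,80),(75,255,255))&roi
    n,l,s,ce=cv2.connectedComponentsWithStats(g)
    e=[ce[i] for i in range(1,n) if 150<s[i,4]<1000]
    return np.array(blobs(ot,50)[0][0]),e[0],blobs(ot,50)
a=feats(i1);b=feats(im);print(a,b)
for k in(0,1):print(tri(c1,[a[k]],c2,[b[k]]))
E
```

```text
tray (array([477.7, -86.5]), array([ 90.5, 143.2]), -0.326)
plate (array([480.9, -87.5]), array([ 61.2, 119.7]), -0.327)
guide (array([488.1, -86.5]), array([ 43.6, 109.5]), -0.305)
orange V (array([ 8,  9, 10, 11, 12, 13, 14, 15], dtype=uint8), array([134,  21,   2,   1,   6,  11,  35, 846]))
otop (array([491.7, -87.7]), array([12.7, 32.1]), -0.316) [((np.float64(279.6), np.float64(234.3)), 897)]
green blobs [((np.float64(267.2), np.float64(182.2)), 4300), ((np.float64(277.1), np.float64(166.9)), 437)]
  g [ 232  125   86  152 4300] [[461.5 -87.   11. ]]
  g [266 155  23  25 437] [[453.  -76.4  11. ]]
(array([272.9, 211.7]), array([271.52991453, 162.30769231]), [((np.float64(272.9), np.float64(211.7)), 482)]) (array([279.7, 234.3]), array([277.14583333, 166.70601852]), [((np.float64(279.7), np.float64(234.3)), 893)])
(array([ 0.49727899, -0.08967482,  0.02910854]), np.float64(0.0004403799685237702))
(array([ 0.4582273 , -0.07868735, -0.02445251]), np.float64(0.001019432190418858))
```

```bash
python3 -m inch '-3.5 0.5 -15 0.023 1;0 0 -15 0 1;0 0 -15 0 1;0 0 -10 0 1;0 0 0 0 1;0 0 0 0 1'; python3 -c "
from h import *
st()"
```

```text
time: 3.62
tool_pos: [0.4921, -0.0885, 0.1949]
tool_rot: [2.686, 1.571, 2.382]
contact_force: [0.2, -0.7, -0.1]
opening: 0.0919
t3.62 tcp [492.1 -88.5 194.9] grasp [492.1 -88.5  35.9] yaw_y 1.267 F [ 0.2 -0.7 -0.1] open 91.9 q6 -1.60 ax [-0.  0. -1.]
```

```bash
python3 -m inch '0 0 1 0 0.1;0 0 0 0 0.1;0 0 0 0 0.1;0 0 0 0 0.1;0 0 0 0 0.1;0 0 0 0 0.1;0 0 0 0 0.1;0 0 0 0 0.1' 30; python3 -m inch '0 0 0 0 0.1;0 0 0 0 0.1;0 0 0 0 0.1;0 0 10 0 0.1;0 0 20 0 0.1;0 0 30 0 0.1;0 0 30 0 0.1;0 0 0 0 0.1'; python3 - <<'E'
from h import *
st();im,c=cam('wrist');cv2.imwrite('pics/w3.png',im[:,:,::-1])
E
```

```text
time: 4.28
tool_pos: [0.492, -0.0884, 0.1957]
tool_rot: [1.822, 1.571, 1.519]
contact_force: [-0.7, -0.4, -0.5]
opening: 0.043
time: 4.95
tool_pos: [0.4934, -0.0888, 0.2915]
tool_rot: [-0.018, 1.561, -0.322]
contact_force: [1.6, 0.2, -0.1]
opening: 0.0135
t4.95 tcp [493.4 -88.8 291.5] grasp [494.9 -89.3 132.5] yaw_y 1.267 F [ 1.6  0.2 -0.1] open 13.5 q6 -1.60 ax [ 0.009 -0.003 -1.   ]
```

View pics/w3.png

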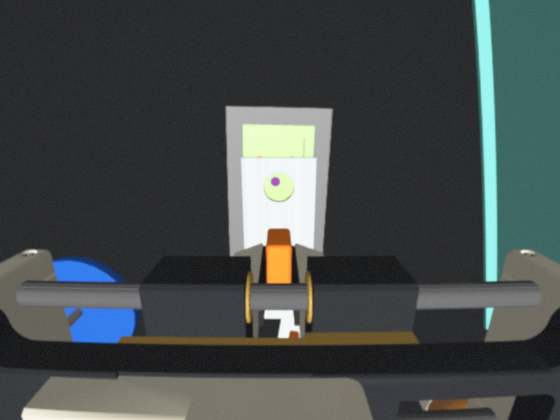

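The guide is held. Next I triangulate the post tip from the first top and scene images, and find where the eye sits in the tool frame.

```bash
python3 - <<'E'
from h import *
s,M,g=st()
im,cw=cam('wrist');_,ct=cam('top');_,cs=cam('scene')
print('tip',tri(ct,[[420,224.2]],cs,[[131.8,208.2]]))
print(plane(ct,[[420,224.2]],.078),plane(cs,[[131.8,208.2]],.078))
# foot, stand circle by fitEllipse center approx (ray on plane)
a=cv2.imread('pics/top0.png')[:,:,::-1].copy();b=cv2.imread('pics/scene0.png')[:,:,::-1].copy()
for i,c,p in((a,ct,(413,227)),(b,cs,(139,222))):
    m=mask(i,(105,150,60),(125,255,255));k=np.zeros_like(m);cv2.circle(k,p,34,255,-1);m&=k
    cn=max(cv2.findContours(m,0,1)[0],key=cv2.contourArea).reshape(-1,2)
    P=plane(c,cn,.012)[:,:2]*1000;cc,r=cv2.minEnclosingCircle(P.astype(np.float32));print('stand',cc,r)
    m=mask(i,(0,170,90),(5,255,255));k=np.zeros_like(m);cv2.circle(k,(385,155) if c is ct else (167,275),25,255,-1)
    print('jar',plane(c,[blobs(m&k)[0][0]],.075))
g_=mask(im,(28,35,80),(75,255,255));roi=np.zeros_like(g_);roi[165:215,255:305]=255
# eye rim: white mask hole
hsv=cv2.cvtColor(im,cv2.COLOR_RGB2HSV);h=cv2.inRange(hsv[:,:,1],35,255)&roi
ce=max(blobs(h,50),key=lambda t:t[1]);print(ce)
for dz in(-.022,-.026):
    P=plane(cw,[ce[0]],g[2]+dz)[0];T=M.T@(P-s['tool_pos']);print(dz,P*1000,'rel grasp tool',T*1000-[159,0,0])
w=cv2.inRange(hsv,np.array((0,0,200)),np.array((180,25,255)));w[:155]=0;w[240:]=0;w[:,:238]=0;w[:,320:]=0
print(rectw(w,cw,g[2]-.022))
cv2.imwrite('pics/c4.png',cv2.resize(b[195:250,105:175],None,fx=10,fy=10,interpolation=2)[:,:,::-1])
E
```

```text
t5.00 tcp [492.8 -88.6 289.1] grasp [493.8 -89.  130.1] yaw_y 1.267 F [ 0.  -0.2 -1.4] open 13.4 q6 -1.60 ax [ 0.007 -0.002 -1.   ]
tip (array([ 0.53834148, -0.32480942,  0.07287006]), np.float64(0.00722696616715926))
[[ 0.5380793  -0.32716346  0.078     ]] [[ 0.54224358 -0.31929476  0.078     ]]
stand (540.4385375976562, -324.96575927734375) 62.09580612182617
jar [[ 0.73091871 -0.24069183  0.075     ]]
stand (542.566162109375, -321.26861572265625) 61.26265335083008
jar [[ 0.73106372 -0.23637551  0.075     ]]
((np.float64(278.4), np.float64(187.0)), 653)
-0.022 [452.52258185 -77.25397123 108.09206026] rel grasp tool [ 21.70384523  -1.1533604  -43.0550798 ]
-0.026 [453.36710434 -77.52043659 104.09206026] rel grasp tool [ 25.70985416  -1.15472156 -42.19710973]
(array([459.3, -79.4]), array([40.6, 46.9]), -0.304)
```

View pics/c4.png

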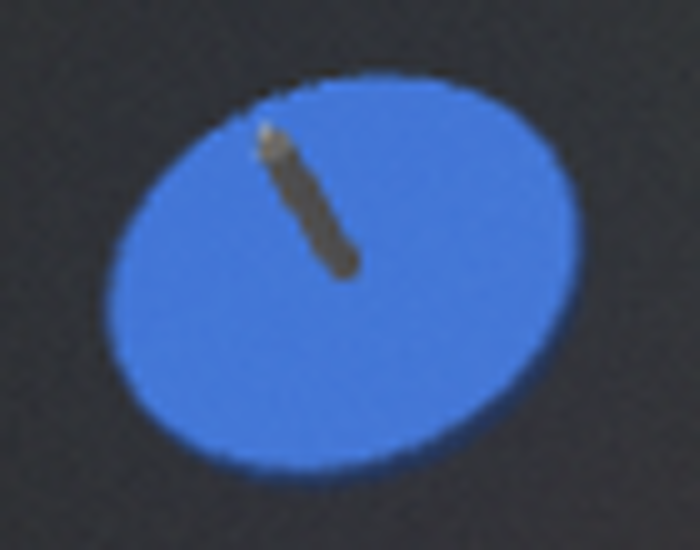

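```bash
python3 -m inch '11 -30.5 0 0 0.1;11 -30.5 0 0 0.1;11 -30.5 0 0 0.1;11 -30.5 0 0 0.1;11 -30.5 0 0 0.1;11 -30.5 0 0 0.1;11 -30.5 0 0 0.1;11 -30.5 0 0 0.1'; python3 -m inch '0 0 -5 0 0.1;0 0 0 0 0.1;0 0 0 0 0.1;0 0 0 0 0.1;0 0 0 0 0.1'; python3 - <<'E'
from h import *
st();im,c=cam('wrist');cv2.imwrite('pics/w5.png',im[:,:,::-1])
E
```

```text
time: 5.82
tool_pos: [0.58, -0.3338, 0.2835]
tool_rot: [2.769, 1.567, 2.465]
contact_force: [0.8, -0.3, -1.2]
opening: 0.0135
time: 6.23
tool_pos: [0.58, -0.3312, 0.2806]
tool_rot: [2.611, 1.57, 2.308]
contact_force: [-0.2, -0.1, -0.2]
opening: 0.0138
t6.23 tcp [ 580.  -331.2  280.6] grasp [ 579.9 -331.1  121.6] yaw_y 1.268 F [-0.2 -0.1 -0.2] open 13.8 q6 -1.90 ax [-0.001  0.001 -1.   ]
```

View pics/w5.png

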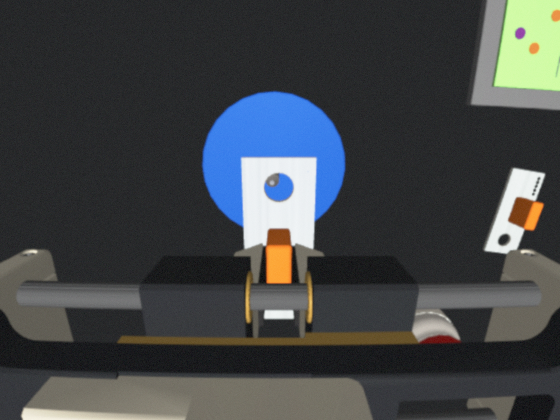

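```bash
cat > m2.py <<'E'
from h import *
s,M,g=st();im,c=cam('wrist')
cr=im[155:225,240:320];cv2.imwrite('pics/'+__import__('sys').argv[1],cv2.resize(cr,None,fx=8,fy=8,interpolation=2)[:,:,::-1])
hsv=cv2.cvtColor(im,cv2.COLOR_RGB2HSV)
w=cv2.inRange(hsv,np.array((0,0,190)),np.array((180,40,255)));k=np.zeros_like(w);k[165:215,258:300]=255
hole=(255-w)&k
n,l,stt,ce=cv2.connectedComponentsWithStats(hole);i=1+np.argmax(stt[1:,4]);m=(l==i).astype(np.uint8)*255
m=cv2.morphologyEx(m,cv2.MORPH_CLOSE,np.ones((5,5)))
cn=max(cv2.findContours(m,0,1)[0],key=cv2.contourArea);e=cv2.fitEllipse(cn);print('hole',e)
E=plane(c,[e[0]],g[2]-.024)[0];print('eye',E*1000)
post=m&cv2.inRange(hsv[:,:,1],0,120);print(blobs(post,3))
E
python3 m2.py c6.png
```

```text
t6.28 tcp [ 580.1 -331.3  281. ] grasp [ 580.1 -331.3  122. ] yaw_y 1.268 F [-0.9  0.2  0.3] open 14.1 q6 -1.90 ax [-0.  0. -1.]
hole ((278.41534423828125, 186.96047973632812), (28.404373168945312, 29.141273498535156), 78.20530700683594)
eye [ 539.08659166 -319.68359835   97.96804448]
[((np.float64(274.7), np.float64(183.9)), 208), ((np.float64(293.0), np.float64(186.0)), 5)]
```

View pics/c6.png

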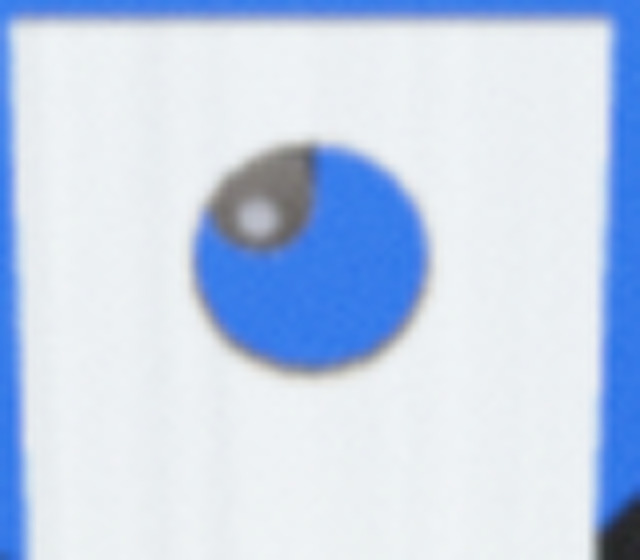

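```bash
python3 - <<'E'
from h import *
s,M,g=st();im,c=cam('wrist')
T=plane(c,[[272.0,182.0]],.078)[0];E=plane(c,[[278.4,187.0]],g[2]-.024)[0];print(T*1000,E*1000,(T-E)*1000)
E
```

```text
t6.33 tcp [ 580.1 -331.5  281.1] grasp [ 580.1 -331.5  122.1] yaw_y 1.268 F [ 0.1 -0.  -0.9] open 13.7 q6 -1.90 ax [ 0.  0. -1.]
[ 539.08714457 -324.01587445   78.        ] [ 539.17133693 -319.88749089   98.11455286] [ -0.08419236  -4.12838356 -20.11455286]
```

```bash
python3 -m inch '0 -4 0 0 0.1;0 0 -7 0 0.1;0 0 -6 0 0.1;0 0 0 0 0.1;0 0 0 0 0.1;0 0 0 0 0.1'; python3 m2.py c7.png
```

```text
time: 6.88
tool_pos: [0.58, -0.3364, 0.2675]
tool_rot: [2.546, 1.57, 2.243]
contact_force: [-0.1, 0.4, -0.5]
opening: 0.014
t6.88 tcp [ 580.  -336.4  267.5] grasp [ 580.  -336.4  108.5] yaw_y 1.267 F [-0.1  0.4 -0.5] open 14.0 q6 -1.91 ax [-0.  0. -1.]
hole ((278.3128356933594, 186.84449768066406), (28.562955856323242, 29.146928787231445), 89.6487808227539)
eye [ 538.90793999 -324.76885818   84.49510585]
[((np.float64(278.3), np.float64(183.0)), 272), ((np.float64(293.0), np.float64(186.0)), 5), ((np.float64(291.8), np.float64(191.5)), 4)]
```

View pics/c7.png

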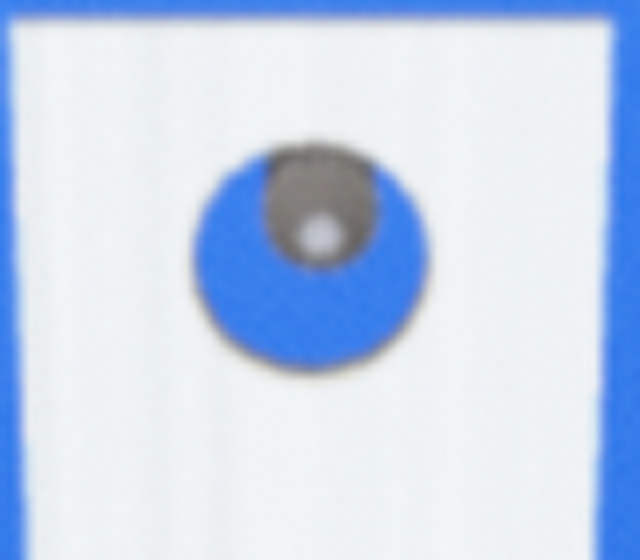

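```bash
python3 -m inch '0.3 0.9 0 0 0.1;0 0 -6 0 0.1;0 0 -6 0 0.1;0 0 -6 0 0.1;0 0 0 0 0.1;0 0 0 0 0.1;0 0 0 0 0.1'; python3 m2.py c8.png
```

```text
time: 7.52
tool_pos: [0.5804, -0.3356, 0.2497]
tool_rot: [2.182, 1.571, 1.878]
contact_force: [-0.7, -0.8, -1.2]
opening: 0.0137
t7.52 tcp [ 580.4 -335.6  249.7] grasp [ 580.4 -335.5   90.7] yaw_y 1.267 F [-0.7 -0.8 -1.2] open 13.7 q6 -1.91 ax [-0.  0. -1.]
hole ((278.3601379394531, 186.71676635742188), (27.0673828125, 28.769834518432617), 91.39471435546875)
eye [ 539.2597925  -323.88867358   66.65293185]
[((np.float64(277.7), np.float64(183.6)), 319), ((np.float64(293.0), np.float64(186.5)), 4), ((np.float64(267.0), np.float64(194.5)), 8), ((np.float64(288.5), np.float64(196.5)), 4), ((np.float64(274.5), np.float64(199.7)), 6), ((np.float64(282.5), np.float64(199.7)), 6)]
```

View pics/c8.png

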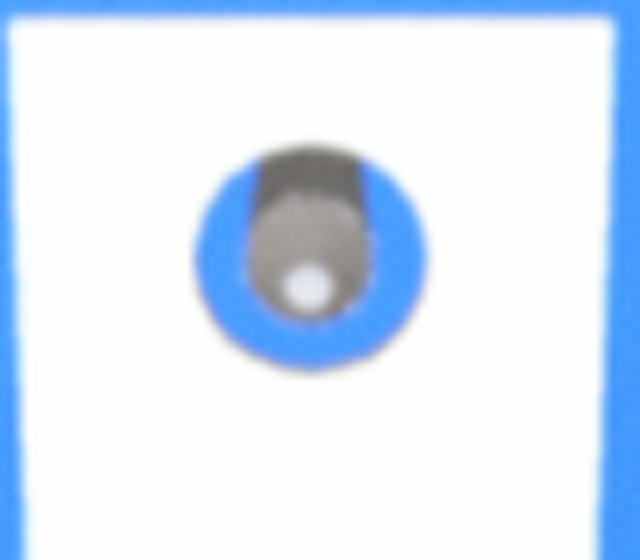

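```bash
python3 -m inch '0 0 -8 0 0.1;0 0 -8 0 0.1;0 0 -8 0 0.1;0 0 -6 0 0.1;0 0 0 0 0.1;0 0 0 0 0.1'; python3 m2.py c9.png
```

```text
time: 8.07
tool_pos: [0.5802, -0.3355, 0.2189]
tool_rot: [2.716, 1.569, 2.412]
contact_force: [0.3, -0.6, -0.2]
opening: 0.014
t8.07 tcp [ 580.2 -335.5  218.9] grasp [ 580.1 -335.3   59.9] yaw_y 1.267 F [ 0.3 -0.6 -0.2] open 14.0 q6 -1.91 ax [-0.001  0.001 -1.   ]
hole ((278.47662353515625, 185.1650848388672), (22.64824676513672, 29.03955078125), 92.07160186767578)
eye [ 538.1238388  -323.32166397   35.88729411]
[((np.float64(278.1), np.float64(184.5)), 347)]
```

View pics/c9.png

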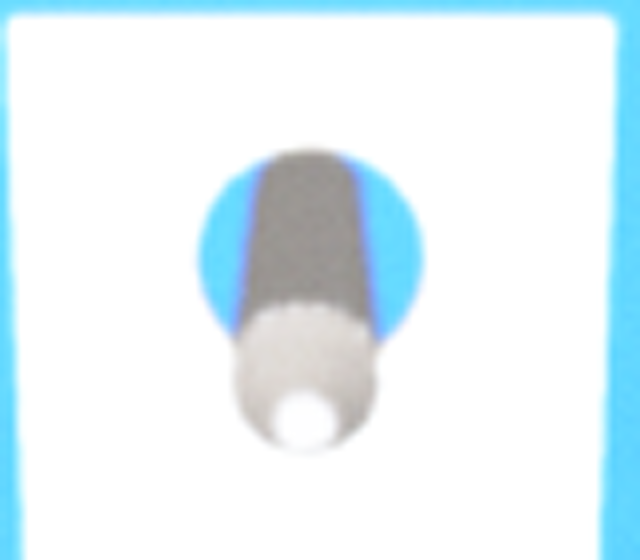

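```bash
python3 -m inch '0 0 -8 0 0.1;0 0 -7 0 0.1;0 0 -3 0 0.1;0 0 -2 0 0.1;0 0 0 0 0.1;0 0 0 0 0.1'; python3 -c "
from h import *
st()"; python3 -m inch '0 0 -1 0 0.1;0 0 0 0 0.1;0 0 -1 0 0.1;0 0 0 0 0.1;0 0 0 0 0.1'; python3 -c "
from h import *
st()"
```

```text
time: 8.62
tool_pos: [0.5818, -0.336, 0.2068]
tool_rot: [-0.264, 1.561, -0.568]
contact_force: [-6.5, 5.4, 32.8]
opening: 0.0138
t8.62 tcp [ 581.8 -336.   206.8] grasp [ 583.1 -336.8   47.8] yaw_y 1.267 F [-6.5  5.4 32.8] open 13.8 q6 -1.91 ax [ 0.008 -0.005 -1.   ]
time: 9.03
tool_pos: [0.582, -0.336, 0.206]
tool_rot: [-0.258, 1.559, -0.562]
contact_force: [-6.9, 7.6, 38.9]
opening: 0.014
t9.03 tcp [ 582. -336.  206.] grasp [ 583.5 -337.    47. ] yaw_y 1.267 F [-6.9  7.6 38.9] open 14.0 q6 -1.91 ax [ 0.01  -0.006 -1.   ]
```

Contact came at 39 N, about 10 mm higher than expected. I'll unload, then look.

```bash
python3 -m inch '0 0 4 0 0.1;0 0 4 0 0.1;0 0 0 0 0.1;0 0 0 0 0.1'; python3 - <<'E'
from h import *
s,M,g=st();im,c=cam('wrist');cv2.imwrite('pics/w10.png',im[:,:,::-1])
im,c=cam('scene');cv2.imwrite('pics/s10.png',cv2.resize(im[170:270,80:220],None,fx=5,fy=5,interpolation=2)[:,:,::-1])
E
```

```text
time: 9.37
tool_pos: [0.5804, -0.3357, 0.2063]
tool_rot: [-0.187, 1.57, -0.491]
contact_force: [-2.6, 1.4, 7.8]
opening: 0.0138
t9.37 tcp [ 580.4 -335.7  206.3] grasp [ 580.6 -335.7   47.3] yaw_y 1.267 F [-2.6  1.4  7.8] open 13.8 q6 -1.91 ax [ 0.001 -0.    -1.   ]
```

View pics/w10.png

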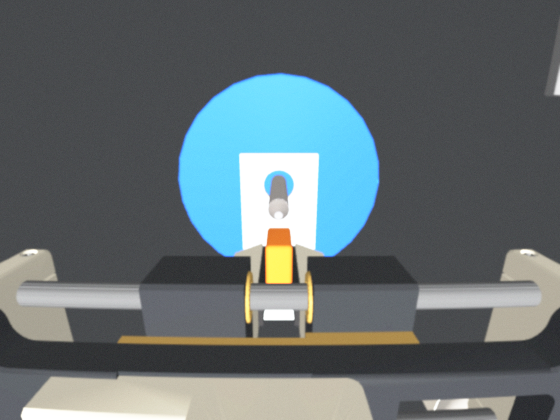

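View pics/s10.png

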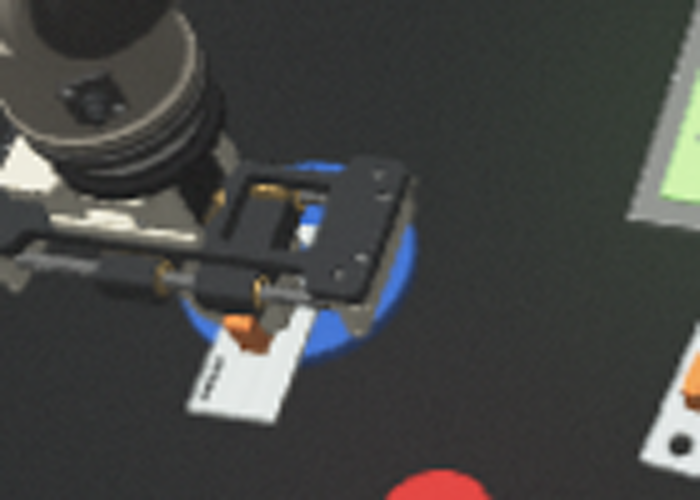

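```bash
python3 -m inch '0 0 0 0 0.45;0 0 0 0 0.45;0 0 0 0 0.45;0 0 0 0 0.45;0 0 0 0 0.45;0 0 0 0 0.45;0 0 0 0 0.45'; python3 - <<'E'
from h import *
s,M,g=st();im,c=cam('wrist');cv2.imwrite('pics/w11.png',im[:,:,::-1])
E
```

```text
time: 10.05
tool_pos: [0.5803, -0.3355, 0.2055]
tool_rot: [2.508, 1.571, 2.204]
contact_force: [-0.2, -0.0, -0.5]
opening: 0.0414
t10.05 tcp [ 580.3 -335.5  205.5] grasp [ 580.3 -335.5   46.5] yaw_y 1.267 F [-0.2 -0.  -0.5] open 41.4 q6 -1.91 ax [-0.  0. -1.]
```

View pics/w11.png

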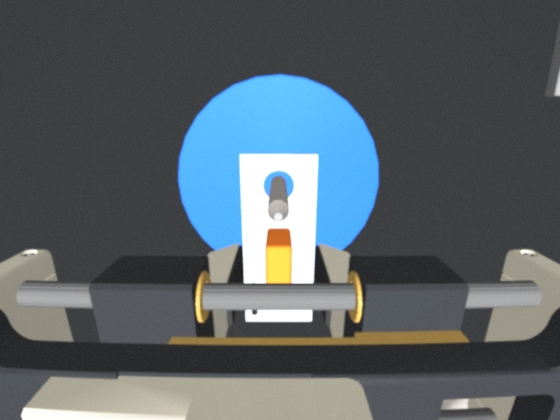

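The guide did not move on release, so it was already seated. I lift off and check.

```bash
python3 -m inch '0 0 10 0 0.6;0 0 20 0 0.6;0 0 25 0 0.6;0 0 30 0 1;0 0 30 0 1;0 0 20 0 1;0 0 0 0 1;0 0 0 0 1'; cat > m3.py <<'E'
from h import *
s,M,g=st();im,c=cam('wrist');cv2.imwrite('pics/w12.png',im[:,:,::-1])
hsv=cv2.cvtColor(im,cv2.COLOR_RGB2HSV)
w=cv2.inRange(hsv,np.array((0,0,200)),np.array((180,25,255)));w[:110]=0;w[250:]=0;w[:,:215]=0;w[:,345:]=0
n,l,stt,ce=cv2.connectedComponentsWithStats(w);i=1+np.argmax(stt[1:,4]);w=(l==i).astype(np.uint8)*255
for z in(.016,.021,.026):print(z,rectw(w,c,z))
E
python3 m3.py
```

```text
time: 10.77
tool_pos: [0.5803, -0.3356, 0.343]
tool_rot: [-0.313, 1.567, -0.617]
contact_force: [-0.7, -0.2, -0.8]
opening: 0.0839
t10.77 tcp [ 580.3 -335.6  343. ] grasp [ 580.8 -335.9  184. ] yaw_y 1.267 F [-0.7 -0.2 -0.8] open 83.9 q6 -1.91 ax [ 0.003 -0.002 -1.   ]
0.016 (array([ 575. , -334.9]), array([ 43.5, 108.9]), -0.309)
0.021 (array([ 573.9, -334.5]), array([ 42.8, 107.1]), -0.309)
0.026 (array([ 572.8, -334.2]), array([ 42.1, 105.3]), -0.309)
```

View pics/w12.png

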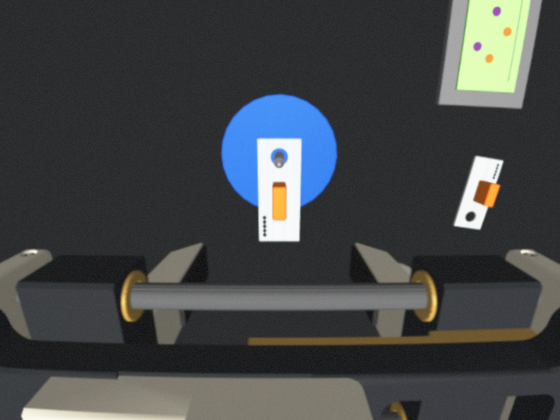

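```bash
python3 -m inch '-5 32 10 0.1 1;-5 32 10 0 1;-5 32 10 0 1;-5 32 10 0 1;-5 32 10 0 1;-5 32 0 0 1;-5 32 0 0 1;-5 32 0 0 1'; python3 -m inch '-5 32 0 0 1;-5 32 0 0 1;-5 32 0 0 1;-5 32 0 0 1;-5 32 0 0 1;-5 32 0 0 1;-5 32 0 0 1;-5 32 0 0 1';python3 -m inch '-5 32 0 0 1;-5 32 0 0 1;-5 32 0 0 1;-5 32 0 0 1;0 0 0 0 1;0 0 0 0 1;0 0 0 0 1'; python3 - <<'E'
from h import *
s,M,g=st();im,c=cam('wrist');cv2.imwrite('pics/w13.png',im[:,:,::-1])
E
```

```text
time: 11.48
tool_pos: [0.5395, -0.078, 0.3895]
tool_rot: [3.009, 1.568, 2.805]
contact_force: [0.6, -0.1, -0.7]
opening: 0.0922
time: 12.15
tool_pos: [0.4995, 0.1779, 0.3893]
tool_rot: [-2.761, 1.568, -2.964]
contact_force: [0.4, 0.8, 0.5]
opening: 0.0918
time: 12.73
tool_pos: [0.4802, 0.3041, 0.3895]
tool_rot: [-2.328, 1.568, -2.531]
contact_force: [0.0, 0.3, -0.2]
opening: 0.0917
t12.73 tcp [480.2 304.1 389.5] grasp [479.9 303.8 230.5] yaw_y 1.368 F [ 0.   0.3 -0.2] open 91.7 q6 -0.94 ax [-0.002 -0.001 -1.   ]
```

View pics/w13.png

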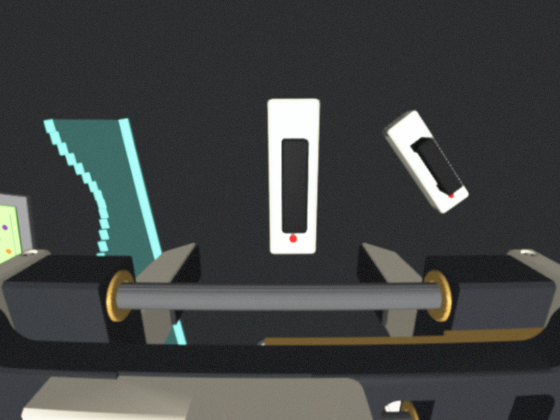

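```bash
cat > m4.py <<'E'
from h import *
import sys
s,M,g=st();im,c=cam('wrist');cv2.imwrite('pics/'+sys.argv[1],im[:,:,::-1])
x0,y0,x1,y1=map(int,sys.argv[2:6])
V=cv2.cvtColor(im,cv2.COLOR_RGB2HSV)[:,:,2]
k=np.zeros_like(V);k[y0:y1,x0:x1]=255
w=cv2.inRange(V,110,255)&k
n,l,stt,ce=cv2.connectedComponentsWithStats(w);i=1+np.argmax(stt[1:,4]);w=(l==i).astype(np.uint8)*255
print('body',stt[i],rectw(w,c,.036))
f=np.zeros_like(w);cv2.drawContours(f,[cv2.convexHull(cv2.findNonZero(w))],-1,255,-1)
f=cv2.erode(f,np.ones((5,5)))
b=f&cv2.inRange(V,0,int(sys.argv[6]))
b=cv2.morphologyEx(b,cv2.MORPH_OPEN,np.ones((5,5)))
n,l,stt,ce=cv2.connectedComponentsWithStats(b);i=1+np.argmax(stt[1:,4]);b=(l==i).astype(np.uint8)*255
print('bar',stt[i],ce[i],rectw(b,c,.072))
v=V.copy();cv2.imwrite('pics/z'+sys.argv[1],cv2.resize(np.clip(im[y0:y1,x0:x1].astype(float)*2,0,255).astype(np.uint8),None,fx=3.4,fy=3.4,interpolation=2)[:,:,::-1])
E
python3 m4.py w14.png 255 85 335 260 100
```

```text
t12.78 tcp [480.4 303.6 389.9] grasp [480.2 303.4 230.9] yaw_y 1.366 F [-0.4 -0.5 -0.6] open 91.3 q6 -0.94 ax [-0.002 -0.001 -1.   ]
body [ 267   97   54  157 5398] (array([469.9, 321. ]), array([ 56.3, 178.6]), -0.196)
bar [ 282  138   26   94 2347] [294.50489987 184.04516404] (array([469.1, 321. ]), array([25.6, 96.1]), -0.202)
```

View pics/zw14.png

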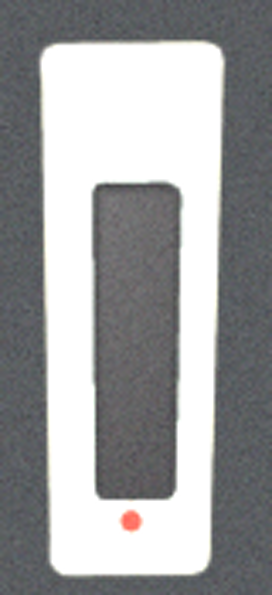

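```bash
python3 -m inch '-5 9 -10 0.006 1;-5 8.5 -15 0 1;0 0 -20 0 1;0 0 -20 0 1;0 0 -15 0 1;0 0 0 0 1;0 0 0 0 1;0 0 0 0 1'; python3 m4.py w15.png 230 60 335 330 100
```

```text
time: 13.5
tool_pos: [0.4706, 0.3219, 0.3114]
tool_rot: [0.764, 1.57, 0.566]
contact_force: [0.1, -0.9, -0.0]
opening: 0.0919
t13.50 tcp [470.6 321.9 311.4] grasp [470.8 322.  152.4] yaw_y 1.372 F [ 0.1 -0.9 -0. ] open 91.9 q6 -0.91 ax [ 0.001  0.001 -1.   ]
body [ 245  106   68  178 7115] (array([461.6, 322.8]), array([ 55.4, 161.3]), -0.196)
bar [ 261  158   36  122 4081] [278.58417055 217.46875766] (array([467.9, 321.6]), array([26.1, 98.6]), -0.197)
```

View pics/w15.png

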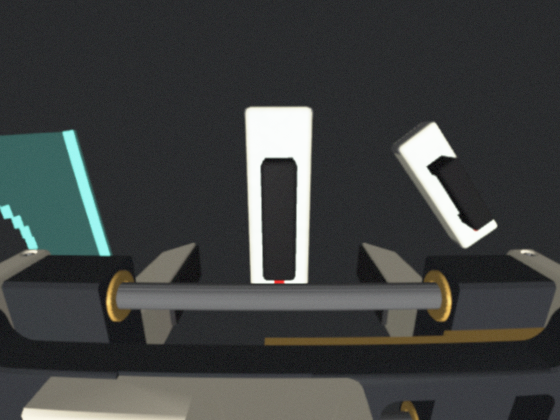

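```bash
python3 -m inch '-2 -0.7 -20 0 1;0 0 -20 0 1;0 0 -20 0 1;0 0 -15 0 1;0 0 -10 0 1;0 0 -5 0 1;0 0 0 0 1;0 0 0 0 1'; python3 -c "
from h import *
st()"
```

```text
time: 14.22
tool_pos: [0.4687, 0.3214, 0.2216]
tool_rot: [0.718, 1.569, 0.521]
contact_force: [0.3, -0.0, 0.1]
opening: 0.0917
t14.22 tcp [468.7 321.4 221.6] grasp [468.9 321.5  62.6] yaw_y 1.373 F [ 0.3 -0.   0.1] open 91.7 q6 -0.91 ax [ 0.001  0.001 -1.   ]
```

```bash
python3 -m inch '0 0 0 0 0.1;0 0 0 0 0.1;0 0 0 0 0.1;0 0 0 0 0.1;0 0 0 0 0.1;0 0 0 0 0.1;0 0 0 0 0.1;0 0 0 0 0.1' 55; python3 -m inch '0 0 0 0 0.1;0 0 0 0 0.1;0 0 0 0 0.1;0 0 0 0 0.1;0 0 0 0 0.1;0 0 0 0 0.1;0 0 0 0 0.1;0 0 0 0 0.1'; python3 -c "
from h import *
st()"
```

```text
time: 14.88
tool_pos: [0.4683, 0.3212, 0.2207]
tool_rot: [2.443, 1.571, 2.245]
contact_force: [-0.4, -0.8, -0.4]
opening: 0.0431
time: 15.55
tool_pos: [0.4684, 0.3213, 0.2208]
tool_rot: [0.957, 1.57, 0.759]
contact_force: [0.3, 1.9, -0.3]
opening: 0.0279
t15.55 tcp [468.4 321.3 220.8] grasp [468.4 321.4  61.8] yaw_y 1.373 F [ 0.3  1.9 -0.3] open 27.9 q6 -0.91 ax [ 0.  0. -1.]
```

```bash
python3 -m inch '0 0 5 0 0.1;0 0 15 0 0.1;0 0 25 0 0.1;0 0 30 0 0.1;0 0 30 0 0.1;0 0 30 0 0.1;0 0 25 0 0.1;0 0 15 0 0.1'; python3 -m inch '0 0 5 0 0.1;0 0 0 0 0.1;0 0 0 0 0.1'; python3 - <<'E'
from h import *
s,M,g=st()
im,c=cam('wrist');cv2.imwrite('pics/w16.png',im[:,:,::-1]);im,c=cam('scene');cv2.imwrite('pics/s16.png',im[:,:,::-1])
E
```

```text
time: 16.22
tool_pos: [0.4681, 0.321, 0.3987]
tool_rot: [0.514, 1.569, 0.316]
contact_force: [1.2, -0.3, -4.4]
opening: 0.0276
time: 16.47
tool_pos: [0.468, 0.321, 0.3994]
tool_rot: [-2.451, 1.568, -2.649]
contact_force: [-0.3, -0.1, -5.1]
opening: 0.0279
t16.47 tcp [468.  321.  399.4] grasp [467.6 320.8 240.4] yaw_y 1.373 F [-0.3 -0.1 -5.1] open 27.9 q6 -0.91 ax [-0.002 -0.001 -1.   ]
```

View pics/w16.png

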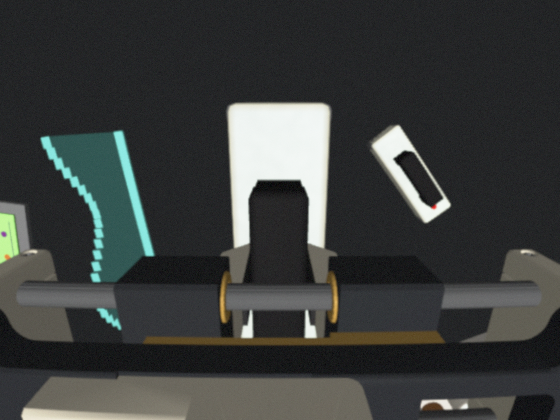

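View pics/s16.png

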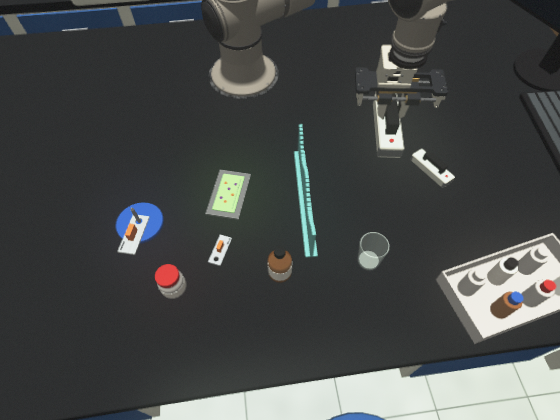

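```bash
python3 -m inch '0 -10 0 0 0.1;1 -20 0 0 0.1;1 -30 0 0 0.1;1 -30 0 0 0.1;1 -30 0 0 0.1;1 -30 0 0 0.1;1 -30 0 0 0.1;1 -30 0 0 0.1'; python3 -m inch '1 -30 0 -0.016 0.1;1 -30 0 -0.016 0.1;1 -30 0 -0.016 0.1;1 -30 0 -0.016 0.1;1 -30 0 -0.016 0.1;1 -25 0 -0.016 0.1;1 -15 0 -0.016 0.1;0 -8 0 -0.016 0.1';python3 -m inch '0 0 0 0 0.1;0 0 0 0 0.1;0 0 0 0 0.1;0 0 0 0 0.1'; python3 - <<'E'
from h import *
s,M,g=st()
im,c=cam('wrist');cv2.imwrite('pics/w17.png',im[:,:,::-1])
E
```

```text
time: 17.23
tool_pos: [0.4748, 0.1093, 0.3999]
tool_rot: [-2.707, 1.569, -2.904]
contact_force: [1.0, 0.2, -4.7]
opening: 0.0275
time: 17.9
tool_pos: [0.4819, -0.0892, 0.4]
tool_rot: [-2.669, 1.569, -2.998]
contact_force: [-0.2, 0.2, -4.2]
opening: 0.0272
time: 18.23
tool_pos: [0.4822, -0.0857, 0.4006]
tool_rot: [2.467, 1.57, 2.143]
contact_force: [-0.9, -0.7, -4.2]
opening: 0.0277
t18.23 tcp [482.2 -85.7 400.6] grasp [482.2 -85.7 241.6] yaw_y 1.247 F [-0.9 -0.7 -4.2] open 27.7 q6 -1.58 ax [-0.  0. -1.]
```

View pics/w17.png

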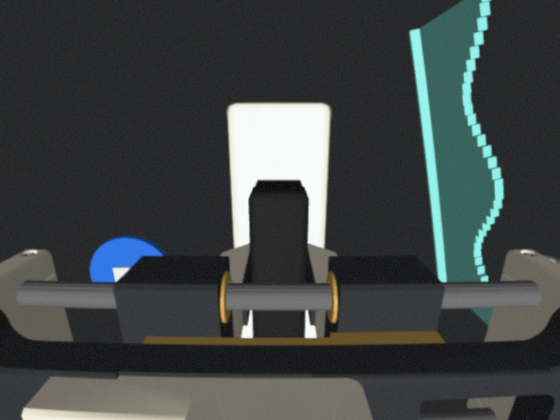

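```bash
python3 -m inch '0 -1 -10 0 0.1;0 -1 -20 0 0.1;0 0 -20 0 0.1;0 0 -20 0 0.1;0 0 -20 0 0.1;0 0 -15 0 0.1;0 0 -5 0 0.1;0 0 0 0 0.1'; python3 -m inch '0 0 0 0 0.1;0 0 0 0 0.1;0 0 0 0 0.1'; python3 - <<'E'
from h import *
s,M,g=st()
im,c=cam('wrist');cv2.imwrite('pics/w18.png',im[:,:,::-1])
V=cv2.cvtColor(im,cv2.COLOR_RGB2HSV)[:,:,2]
w=cv2.inRange(V,150,255);w[:60]=0;w[240:]=0;w[:,:215]=0;w[:,345:]=0
for dz in(-.020,-.0258,-.030,-.036):
  z=g[2]+dz
  for row in(110,130,150,175,210,235):
    xs=np.nonzero(w[row])[0]
    if len(xs)==0: continue
    L=plane(c,[[xs[0]-.5,row],[xs[-1]+.5,row]],z); m=(M.T@(L.mean(0)-s['tool_pos']))*1000
    print(dz,row,xs[0],xs[-1],'width %.1f'%(1000*np.linalg.norm(L[1]-L[0])),np.round(m-[159,0,0],1))
im,c=cam('scene');cv2.imwrite('pics/s18.png',im[:,:,::-1])
E
```

```text
time: 18.95
tool_pos: [0.4821, -0.0881, 0.2897]
tool_rot: [3.085, 1.568, 2.76]
contact_force: [0.5, -0.3, -4.0]
opening: 0.0275
time: 19.2
tool_pos: [0.4827, -0.0887, 0.2919]
tool_rot: [0.034, 1.569, -0.291]
contact_force: [0.3, 0.2, -3.7]
opening: 0.0274
t19.20 tcp [482.7 -88.7 291.9] grasp [483.  -88.8 132.9] yaw_y 1.245 F [ 0.3  0.2 -3.7] open 27.4 q6 -1.58 ax [ 0.002 -0.001 -1.   ]
-0.02 110 228 329 width 51.5 [ 19.8  -1.1 -83.1]
-0.02 130 228 331 width 53.4 [ 19.8  -0.6 -73.3]
-0.02 150 229 330 width 53.2 [ 19.9  -0.6 -63.2]
-0.02 175 231 329 width 52.9 [ 19.9  -0.3 -50. ]
-0.02 210 232 327 width 53.0 [ 19.9  -0.5 -30.5]
-0.02 235 233 326 width 53.3 [ 20.   -0.5 -15.7]
-0.0258 110 228 329 width 53.3 [ 25.6  -1.1 -83.3]
-0.0258 130 228 331 width 55.3 [ 25.6  -0.6 -73.2]
-0.0258 150 229 330 width 55.2 [ 25.7  -0.5 -62.6]
-0.0258 175 231 329 width 54.8 [ 25.7  -0.3 -49. ]
-0.0258 210 232 327 width 55.0 [ 25.7  -0.5 -28.7]
-0.0258 235 233 326 width 55.2 [ 25.8  -0.5 -13.4]
-0.03 110 228 329 width 54.7 [ 29.8  -1.1 -83.5]
-0.03 130 228 331 width 56.7 [ 29.8  -0.5 -73. ]
-0.03 150 229 330 width 56.6 [ 29.9  -0.5 -62.3]
-0.03 175 231 329 width 56.2 [ 29.9  -0.2 -48.2]
-0.03 210 232 327 width 56.4 [ 29.9  -0.5 -27.5]
-0.03 235 233 326 width 56.7 [ 30.   -0.5 -11.8]
-0.036 110 228 329 width 56.7 [ 35.8  -1.1 -83.7]
-0.036 130 228 331 width 58.8 [ 35.8  -0.5 -72.9]
-0.036 150 229 330 width 58.6 [ 35.9  -0.5 -61.7]
-0.036 175 231 329 width 58.2 [ 35.9  -0.2 -47.2]
-0.036 210 232 327 width 58.4 [ 35.9  -0.5 -25.7]
-0.036 235 233 326 width 58.7 [36.  -0.5 -9.4]
```

View pics/w18.png

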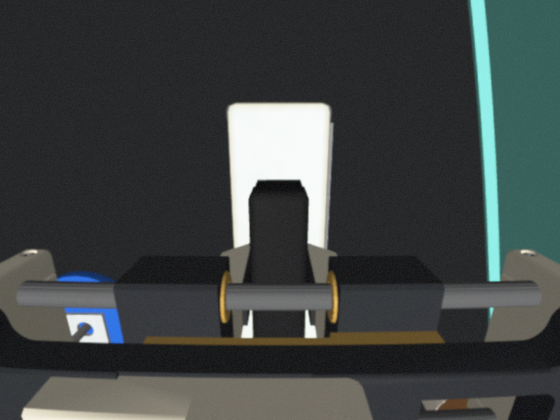

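View pics/s18.png

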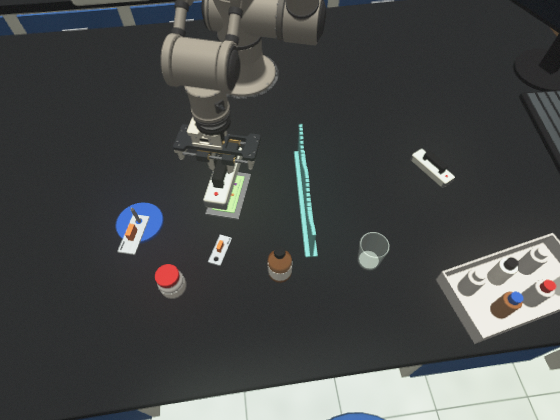

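```bash
python3 -m inch '-1 1 -10 0 0.1;-1 0 -10 0 0.1;0 0 -8 0 0.1;0 0 -6 0 0.1;0 0 -3 0 0.1;0 0 -2 0 0.1;0 0 0 0 0.1;0 0 0 0 0.1'; python3 -m inch '0 0 0 0 0.1;0 0 0 0 0.1;0 0 0 0 0.1'; python3 - <<'E'
from h import *
for i in range(4):
    s,M,g=st();im,c=cam('wrist')
cv2.imwrite('pics/w19.png',im[:,:,::-1])
im,c=cam('scene');cv2.imwrite('pics/s19.png',cv2.resize(im[130:270,150:290],None,fx=4,fy=4,interpolation=2)[:,:,::-1])
im,c=cam('top');cv2.imwrite('pics/t19.png',cv2.resize(im[170:300,260:450],None,fx=4,fy=4,interpolation=2)[:,:,::-1])
E
```

```text
time: 19.97
tool_pos: [0.4805, -0.0878, 0.252]
tool_rot: [0.172, 1.57, -0.154]
contact_force: [1.0, 0.7, -4.2]
opening: 0.0274
time: 20.22
tool_pos: [0.4804, -0.0878, 0.252]
tool_rot: [0.122, 1.57, -0.204]
contact_force: [-0.3, -0.7, -4.1]
opening: 0.0277
t20.22 tcp [480.4 -87.8 252. ] grasp [480.5 -87.8  93. ] yaw_y 1.245 F [-0.3 -0.7 -4.1] open 27.7 q6 -1.58 ax [ 0.001 -0.    -1.   ]
t20.27 tcp [480.4 -87.7 251.9] grasp [480.5 -87.8  92.9] yaw_y 1.245 F [-0.5  0.7 -5.2] open 27.8 q6 -1.58 ax [ 0. -0. -1.]
t20.32 tcp [480.3 -87.7 251.9] grasp [480.4 -87.7  92.9] yaw_y 1.245 F [-0.3  0.5 -4.3] open 27.4 q6 -1.58 ax [ 0. -0. -1.]
t20.37 tcp [480.3 -87.8 251.9] grasp [480.4 -87.8  92.9] yaw_y 1.245 F [-0.4  0.3 -4.2] open 27.2 q6 -1.58 ax [ 0. -0. -1.]
```

View pics/s19.png

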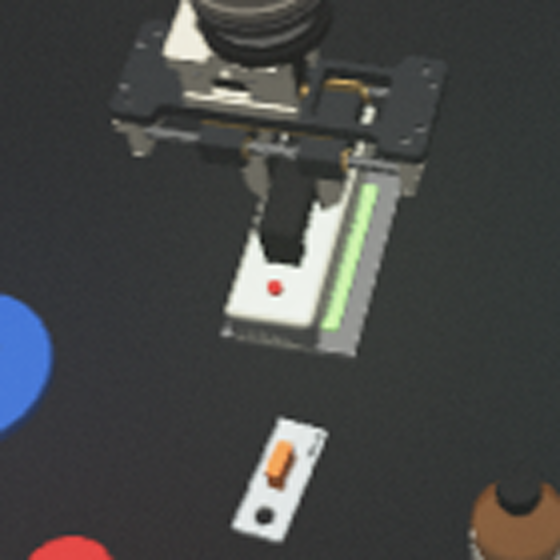

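View pics/t19.png

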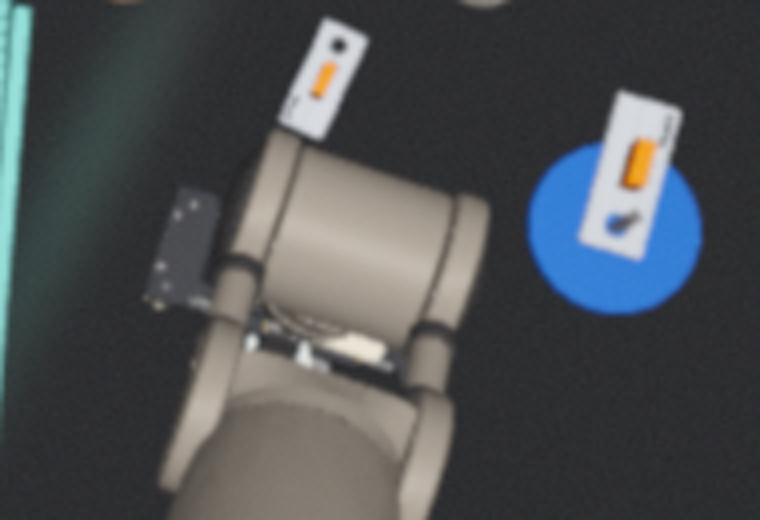

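View pics/w19.png

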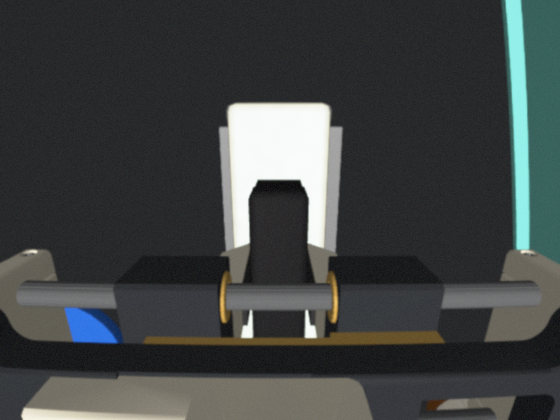

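```bash
python3 - <<'E'
from h import *
im,c=cam('scene')
a=-.326;u=np.array([np.cos(a),np.sin(a)]);v=np.array([-u[1],u[0]])
P=[np.r_[np.array([.4815,-.0875])+.09*u+s*.028*v,z] for z in(.031,.067) for s in(-1,1)]
print(proj(c,P)); print('crop',(proj(c,P)-[150,130])*4)
T=[np.r_[np.array([.4815,-.0875])+.075*u+s*.045*v,.008] for s in(-1,1)];print('tray crop',(proj(c,T)-[150,130])*4)
b=cv2.resize(im[165:225,190:260],None,fx=10,fy=10,interpolation=2);cv2.imwrite('pics/s20.png',b[:,:,::-1])
E
```

```text
[[207.28945515 214.3957749 ]
 [228.44398322 217.69090687]
 [205.01253629 206.90343456]
 [226.78277671 210.25854769]]
crop [[229.1578206  337.58309961]
 [313.77593289 350.76362748]
 [220.05014515 307.61373823]
 [307.13110683 321.03419077]]
tray crop [[215.96352384 332.72254383]
 [348.64066615 353.36989576]]
```

View pics/s20.png

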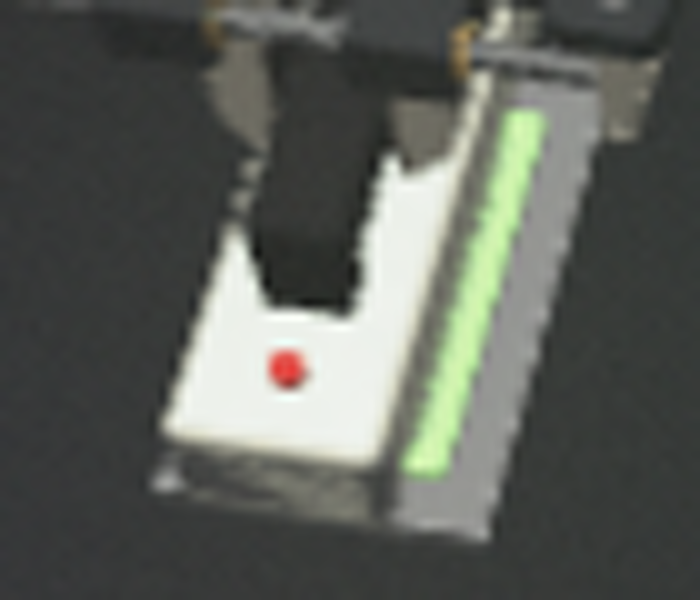

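```bash
python3 - <<'E'
from h import *
from cell import workorder
s,M,g=st();print(np.abs(s['qvel']).max());print(workorder.hand_in())
E
```

```text
t20.57 tcp [480.3 -87.7 251.8] grasp [480.3 -87.7  92.8] yaw_y 1.245 F [-0.4 -0.4 -4. ] open 27.6 q6 -1.58 ax [ 0.  0. -1.]
0.002236409685879055
the job is handed in; nothing more can be done
None
```

The larger spotting guide is hung by its eye on the blue stand's post, seated on the base and released. The larger lamp is held over the plate, and I handed the job in at 20.6 s with it still gripped.

**Guide**
- It measured about 109 x 44 mm when taken as lying at the height of the base, and it did not move when I let go, so I take it as fully down.
- It slipped about 10 mm in the jaws because I began lifting before they had fully closed. It therefore met the base about 10 mm earlier than expected, and the wrist force peaked at 39 N. This was the guide being pressed on the base, just under the 40 N limit for the arm or gripper body. I unloaded it before releasing.

**Lamp**
- It went over the splash guard with its underside about 180 mm up, against a highest guard edge of 115 mm. No contact force appeared at any reading I took.
- It is held with its underside at about z = 31 mm, 20 mm above the plate. It sits within about 2 mm of the plate's centre, is in line with the plate to about 0.01 rad, and is level by its constant width in the wrist view. The wrist force shows only the lamp's weight, and the arm is still.

**Checks that disagreed**
- The cameras differed by 2–4 mm on absolute positions, so I relied on the wrist camera.
- The lamp's apparent width and the scene view hint that it could be 2–4 mm lower, or a couple of mm further along the plate, than the figures above. I left it there as still about 20 mm.
- The two-height triangulation of the guide was too noisy to use, so I took its height from the known sizes instead.

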